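# Lay a tube block in line with its neighbour, gap set by a spacer

### The job

The row of tube blocks on the desk needs one more block, with an even gap to its neighbour so that each can be lifted out by hand. Stand the wide spacer snugly against the bare end of the fixed tube block (the end away from its two tubes, on your right), centred and square; then lay the loose tube block snugly against the other side of the spacer, in line with the fixed block, and leave the spacer in the gap. Leave the narrow spacer alone.

Things in the scene. Friction and masses are not known exactly. Their poses are not given: they have to be found in the camera images.
- fixed_block_center (a point): Centre (half-way up, 22.5 mm above the desk) of the fixed tube block: a grey block with six round tube holes in its top, 52 (its x) x 84 (its y) x 45 (its z) mm, fixed to the desk. Two tubes with violet caps stand in the holes at its +y end, to about 100 mm above the desk. Its y axis is the line of the row; its -y end (bare, to the right as the robot sees it) takes the spacer. z is up.
- loose_block_center (a point): Centre (half-way up, 22.5 mm above the desk) of the loose tube block: same grey block, without tubes, 52 (its x) x 84 (its y) x 45 (its z) mm, 0.25 kg, standing on the desk. To be gripped across its 52 mm width (its x), so that no finger comes between it and the spacer. Its 84 mm length goes along the row; either end may lead.
- wide_spacer_center (a point): Centre (half-way up, 20 mm above the desk) of the wide spacer: a plain grey block with two small screw heads in its top, 50 (its x) x 30 (its y) x 40 (its z) mm, 0.1 kg. Its 30 mm thickness (its y) sets the gap; either face may lead. To be gripped across its 50 mm length (its x), so that no finger comes between it and the fixed block.
- narrow_spacer_center (a point): Centre (half-way up, 20 mm above the desk) of the narrow spacer: like the wide one but only 14 mm thick, 50 (its x) x 14 (its y) x 40 (its z) mm. Not for this job.
Not all that is in view belongs to the job. Leave any green or yellow look-alike of the part that bears wide_spacer_center alone.

How it is judged:
By the outcome, as a careful person would: the job done as asked, in the order asked, and still so for the second after the job is handed in, with the robot touching nothing.
It also fails if it takes over 64 s, if anything falls off the work surface, if the arm or the gripper's body presses on something with over 40 N, if the wrist force passes 120 N, or if a joint passes its speed limit or range.

### The arm

A 6-joint arm with a two-finger parallel gripper is mounted at the origin on a cart in front of the work surface, level with it; the furniture and walls round the work are solid. World frame = base frame: x ahead of the robot, y to its left, z up, the work surface at z = 0. Lengths are in m, angles in rad, forces in N, time in s.
With the tool pointing down it reaches from about 0.325 to 0.9 m from the base axis. Payload 3.5 kg.
Tool frame: the origin (TCP) lies at the very end of the fingers, on their centre line; the grasp point (between the pads) lies 19 mm behind it; z points along the fingers, x is the direction in which the jaws open and shut, and the axes are right-handed (so a half turn about z gives the same grasp; the last joint's range is limited). The gripper opens to 85 mm and grips with 20 to 120 N. Pads are 22 mm wide; open, the fingers measure 114 mm over their backs; the gripper's body (76 mm by 85 mm) begins 54 mm behind the grasp point. The pads swing forward as they close: fully open they stand 13 mm farther back than shut.
Start: joints at [-1.278, 0.276, -0.026, 1.268, 0, 1.467], TCP at [0.241, -0.577, 0.231] pointing down, gripper open.
Joint ranges: [-3.12, 3.12], [-0.85, 1.88], [-1.08, 1.24], [-1.95, 2.15], [-1.57, 1.53], [-3.14, 3.14]. Speed limits (rad/s): [2.57, 2.57, 3.14, 3.14, 3.14, 3.14].

### API

Orientations are given as a unit quaternion [w, x, y, z].
In Python, from plant import robot gives the robot as it stands.
- The arm moves only by the tool drive_tool, never from a script. Its argument "increments" is a list of rows, each a list of 5 numbers: the shift along the world's x, y, z scaled (see below), then the turn about the world's z scaled (see below), then the opening, from -1 (shut) to 1 (fully open), so that 0 is half open. A call has 1 to 20 rows; each row shifts and turns the commanded pose from where the row before left it; what a row does not reach is not made up. The controller multiplies each number of a shift by 150 mm and each number of a turn by 180 degrees. A row lasts 1/10 s, in which the tool goes at most 50 mm and 8.59 degrees, less where a joint would pass 70% of its speed; a pose out of reach is approached as far as the arm can. A call with a number of a shift or a turn outside -1 to 1 is refused whole. A call with a gripper value outside its range is refused whole. The fingers move at their own pace and stop on an object; "squeeze" is the grip in N (left out, the last holds). Time passes only in rows, so rows that do not move let the fingers close. It gives the time, the measured TCP pose, the force and the opening at its end, in the units of the state.
- robot.state(): the state, without advancing time (a new reading comes with each control period).
- robot.camera(name): name is "scene" or "top" or "wrist"; returns a dict with "pixels" (480x640x3 uint8, red, green, blue), "vfov" (degrees; the focal length in pixels is half the picture's height over the tangent of half this angle, whatever the lens; pixels are square), "cx", "cy" (the principal point, pixels), "extrinsics" (4x4, takes a point from world to camera coordinates). Camera axes: x right, y up, looking along -z (the intrinsics and any distortion apply to the point x, -y, -z); pixel columns grow to the right and rows downward; lengths in m; the calibration is good to about 2 mm. A picture is of the moment at which its call begins. There is no depth.
- robot.sign_off(): hands the job in, once; it reports no verdict.
The state is a dict: "t": time; "joints": joint angles; "qvel": joint speeds; "effort": joint torques, N m; "position": TCP position; "tcp_rot": TCP orientation; "wrist_force": force on the tool from outside, world axes, zero at the start; "moment": the same for the moment, N m; "gripper_width": finger opening in m.
Only numpy, scipy, OpenCV 4.12 (cv2) and the standard library are available. Lean on these libraries where they do the work, as an engineer would, in place of code of your own. Each camera call takes 0.05 s, during which the arm holds its last target.

## Working session

There is one attempt and no reset: what is moved stays moved. The work goes in short steps, Python scripts to look and compute and a tool call to move; the robot and the scene stay as the last step left them, time stands still between calls to the robot, and variables do not carry over. Pictures are saved under pics/ and viewed, and the job is handed in when it is done.

Besides the shell and the picture viewer there is one more tool, called after "Emit:" as name(argument=value, ...) on one line, values as JSON. drive_tool: Moves the arm, as the interface text tells. Shifts and turns lie within -1 to 1; 1 stands for 150 mm of shift or 180 degrees of turn. Its arguments: {"type":"object","properties":{"increments":{"type":"array","items":{"type":"array","items":{"type":"number"}}},"squeeze":{"type":"number"}},"required":["increments"]}

```bash
ls; mkdir -p pics; python3 - <<'E'
from plant import robot
import cv2,json
s=robot.state();print(s)
for n in("scene","top","wrist"):
    c=robot.camera(n);cv2.imwrite(f"pics/{n}0.png",c["pixels"][:,:,::-1]);print(n,{k:v for k,v in c.items() if k!="pixels"})
E
```

```text
pics
{'t': 0.0, 'joints': array([-1.27837381e+00,  2.77126594e-01, -2.78683037e-02,  1.26798234e+00,
        1.37688665e-05,  1.46740236e+00]), 'qvel': array([-7.89465875e-05,  4.66438279e-04,  3.46580959e-04, -9.25860007e-05,
        5.51002542e-04,  9.18018645e-04]), 'effort': array([-1.67913520e-03, -4.45505905e+01,  2.95204371e+01,  1.62205542e-02,
       -1.58948728e-04,  3.69823468e-06]), 'position': array([ 0.24075301, -0.57594288,  0.23016958]), 'tcp_rot': array([-7.00164514e-04,  8.32334073e-01, -5.54273219e-01, -8.36009018e-04]), 'wrist_force': array([-0.56900958, -0.67459958,  0.22159154]), 'moment': array([ 0.05992752, -0.02408264, -0.0348085 ]), 'gripper_width': 0.08543372729175912}
scene {'vfov': 50.9187745750859, 'cx': 307.639130112659, 'cy': 231.09066740492244, 'extrinsics': array([[ 9.61117812e-01,  2.76137214e-01,  8.89593311e-04,
        -3.87706835e-01],
       [-1.70131491e-01,  5.89612724e-01,  7.89564508e-01,
         1.65711097e-01],
       [ 2.17503628e-01, -7.59015859e-01,  6.13666927e-01,
        -1.30844298e+00],
       [ 0.00000000e+00,  0.00000000e+00,  0.00000000e+00,
         1.00000000e+00]])}
top {'vfov': 55.21256628554518, 'cx': 321.01704433360646, 'cy': 238.69660847288705, 'extrinsics': array([[ 0.02212136, -0.99929253,  0.03041508, -0.20214309],
       [ 0.99833535,  0.02370057,  0.05258152, -0.45076516],
       [-0.05326518,  0.02920127,  0.99815335, -1.04064066],
       [ 0.        ,  0.        ,  0.        ,  1.        ]])}
wrist {'vfov': 58.07803173611205, 'cx': 316.6993123506582, 'cy': 239.37224607034318, 'extrinsics': array([[ 0.38554437, -0.92268833, -0.00133908, -0.62453016],
       [ 0.87969284,  0.36801583, -0.30117246,  0.03941421],
       [ 0.27838111,  0.11493737,  0.95356875, -0.37879436],
       [ 0.        ,  0.        ,  0.        ,  1.        ]])}
```

View pics/top0.png

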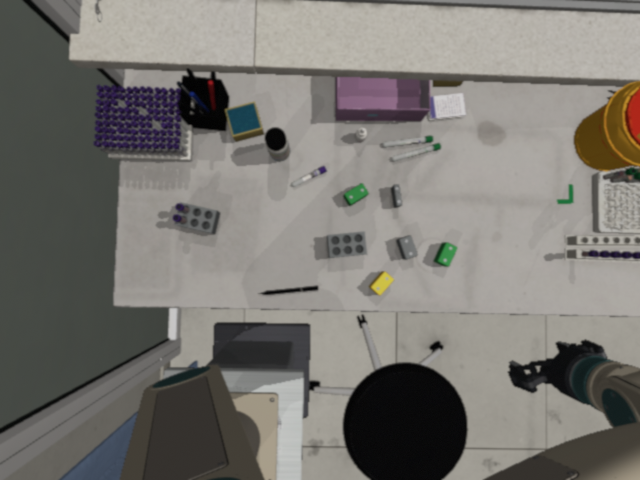

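View pics/scene0.png

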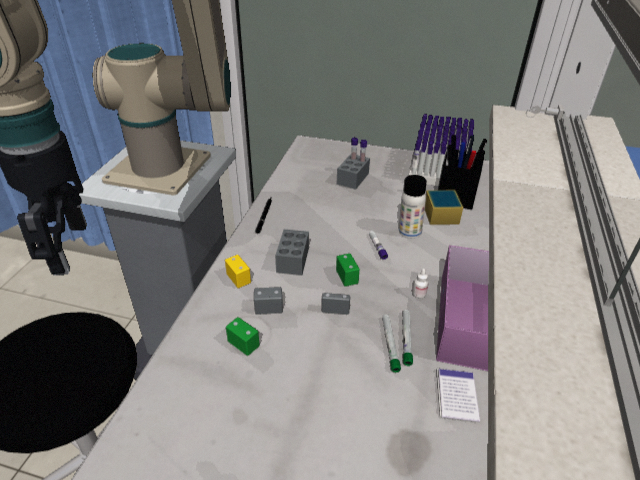

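View pics/wrist0.png

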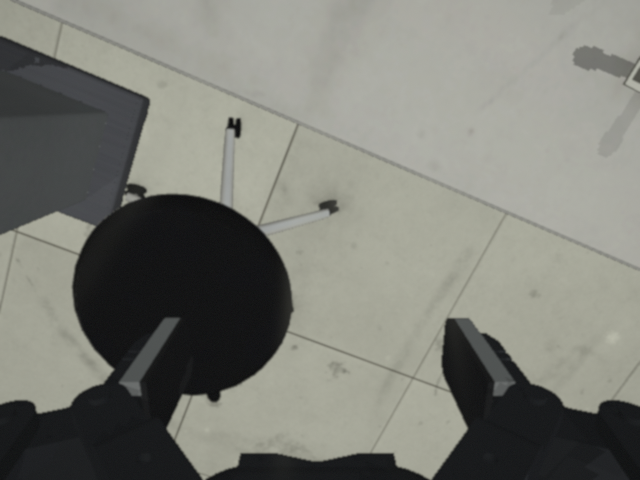

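The top view shows +x up and +y to the left. The fixed block is at (196,219) with violet caps at its left end, and the loose block is at (347,244).

Things that could be taken for the wide spacer:
- grey block at (406,246), the thicker of the two grey ones
- narrow grey block at (396,195)
- green blocks at (356,194) and (446,254)
- yellow block at (381,283)

I choose (406,246) and will check it in a crop.

```bash
cat > h.py <<'E'
import numpy as np,cv2
from plant import robot
def K(c):
    f=240/np.tan(np.radians(c["vfov"]/2));return f
def ray(c,u,v):
    f=K(c);E=c["extrinsics"];d=np.array([(u-c["cx"])/f,-(v-c["cy"])/f,-1.0])
    R=E[:3,:3];return -R.T@E[:3,3],R.T@d
def onz(c,u,v,z):
    o,d=ray(c,u,v);return o+d*(z-o[2])/d[2]
def proj(c,p):
    E=c["extrinsics"];q=E[:3,:3]@np.array(p)+E[:3,3];f=K(c);return np.array([c["cx"]+f*q[0]/-q[2],c["cy"]-f*q[1]/-q[2]])
def tri(a,pa,b,pb):
    o1,d1=ray(a,*pa);o2,d2=ray(b,*pb);d1/=np.linalg.norm(d1);d2/=np.linalg.norm(d2)
    s=np.linalg.lstsq(np.c_[d1,-d2],o2-o1,rcond=None)[0];p,q=o1+d1*s[0],o2+d2*s[1]
    return (p+q)/2,np.linalg.norm(p-q)
E
python3 - <<'E'
from h import *
im=cv2.imread("pics/top0.png")
a=cv2.resize(im[170:270,300:420],None,fx=6,fy=6,interpolation=cv2.INTER_CUBIC)[:, :]
b=cv2.resize(im[190:250,150:230],None,fx=8,fy=8,interpolation=cv2.INTER_CUBIC)
cv2.imwrite("pics/ca.png",a);cv2.imwrite("pics/cb.png",b)
E
```

```text
(no output)
```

View pics/ca.png

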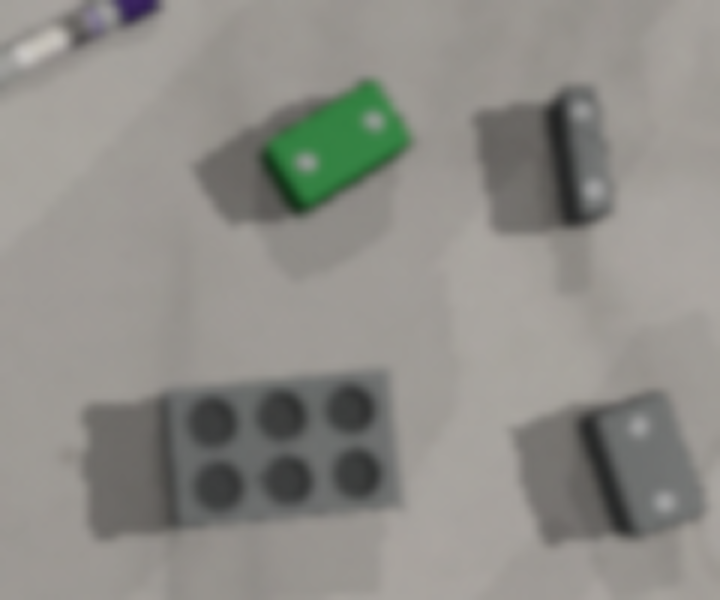

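View pics/cb.png

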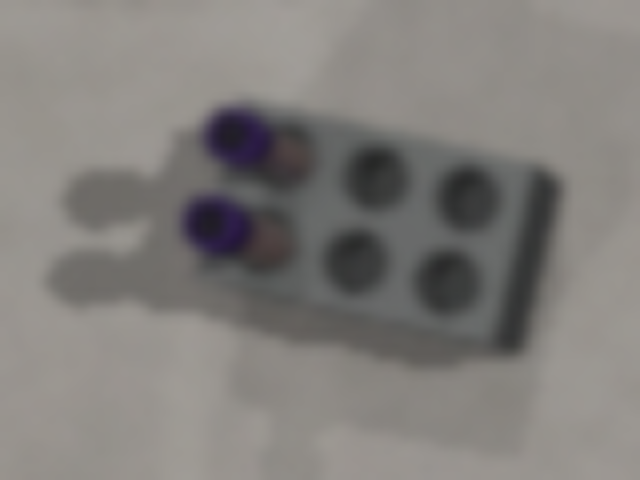

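The crop confirms the choice: a thick grey block with two screw heads, thicker than the narrow one at (396,195). Next I get rough world positions from the corners of the top faces.

```bash
python3 - <<'E'
from h import *
c=robot.camera("top")
def go(n,pts,s,ox,oy,z):
    P=np.array([onz(c,(x+.5)/s-.5+ox,(y+.5)/s-.5+oy,z)[:2] for x,y in pts])
    L=[np.linalg.norm(P[i]-P[(i+1)%4]) for i in range(4)]
    d=(P[1]-P[0])+(P[2]-P[3])
    print(n,P.mean(0).round(4),"sides mm",(np.array(L)*1e3).round(1),"ang(1st side) deg",np.degrees(np.arctan2(d[1],d[0])).round(1))
go("loose",[(163,393),(388,372),(402,505),(178,527)],6,300,170,.045)
go("spacer",[(600,410),(668,392),(705,515),(640,533)],6,300,170,.04)
go("fixed",[(235,100),(540,165),(500,345),(190,270)],8,150,190,.045)
# tri check with scene
E
python3 - <<'E'
import cv2
im=cv2.imread("pics/scene0.png")
cv2.imwrite("pics/cc.png",cv2.resize(im[215:325,215:365],None,fx=5,fy=5,interpolation=cv2.INTER_CUBIC))
E
```

```text
loose [ 0.4422 -0.2487] sides mm [84.6 49.9 84.  50.2] ang(1st side) deg -83.2
spacer [ 0.4407 -0.3887] sides mm [26.7 48.2 25.6 48.5] ang(1st side) deg -73.7
fixed [0.4952 0.0894] sides mm [86.3 51.3 88.  48.8] ang(1st side) deg -101.5
```

View pics/cc.png

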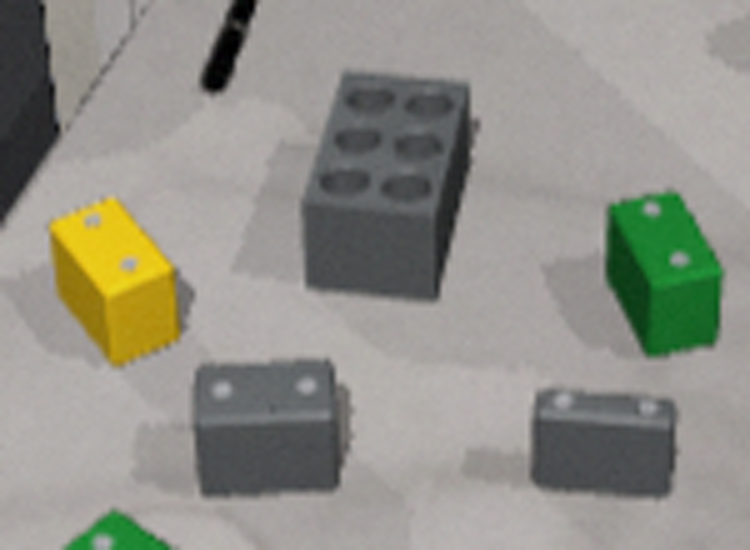

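The crop of the scene view agrees on which block is which: the loose block is at about (293,252), the wide spacer at (268,300) and the narrow one at (336,303). The measured sides match the given sizes to within a few mm. Next I work out where the wrist camera sits relative to the tool.

```bash
cat >> h.py <<'E'
from scipy.spatial.transform import Rotation as Ro
def toolR(s):
    q=s["tcp_rot"];return Ro.from_quat([q[1],q[2],q[3],q[0]]).as_matrix()
def rep():
    s=robot.state();R=toolR(s)
    print("t",round(s["t"],2),"pos",s["position"].round(4),"jawang",np.degrees(np.arctan2(R[1,0],R[0,0])).round(2),"tilt",R[:,2].round(3),"F",s["wrist_force"].round(1),"w",round(s["gripper_width"],4),"j",np.degrees(s["joints"]).round(0))
    return s
E
python3 - <<'E'
from h import *
s=rep();c=robot.camera("wrist");E=c["extrinsics"]
o=-E[:3,:3].T@E[:3,3];T=toolR(s)
print("cam in tool",T.T@(o-s["position"]),"view dir in tool",T.T@(-E[2,:3]), "right",T.T@E[0,:3])
E
```

```text
t 0.2 pos [ 0.2408 -0.5762  0.2306] jawang -67.32 tilt [-0.     0.001 -1.   ] F [-0.3 -0.2 -0.8] w 0.0857 j [-73.  16.  -2.  73.   0.  84.]
cam in tool [ 0.00045619 -0.07646008 -0.14197602] view dir in tool [6.79524841e-04 3.01382437e-01 9.53503102e-01] right [ 9.99999749e-01 -1.27017545e-05 -7.08646447e-04]
```

Emit:
drive_tool(increments=[[0.13, 0.12, 0, 0.0464, 1], [0.13, 0.12, 0, 0.0464, 1], [0.13, 0.12, 0, 0.0464, 1], [0.13, 0.12, 0, 0.0464, 1], [0.13, 0.12, 0, 0.0464, 1], [0.13, 0.12, 0, 0.0464, 1], [0.13, 0.12, 0, 0.0464, 1], [0.13, 0.12, 0, 0.0464, 1], [0.13, 0.12, 0, 0.0464, 1], [0.13, 0.12, 0, 0.0464, 1], [0, 0, 0, 0, 1]])

```text
t: 1.35
position: [0.4377, -0.3946, 0.2312]
tcp_rot: [-0.0, 0.99, 0.143, 0.0]
wrist_force: [-0.5, -0.2, 0.4]
gripper_width: 0.085
```

```bash
python3 - <<'E'
from h import *
rep();c=robot.camera("wrist");cv2.imwrite("pics/w1.png",c["pixels"][:,:,::-1])
np.save("w1.npy",{k:v for k,v in c.items()},allow_pickle=True)
E
```

```text
t 1.35 pos [ 0.4377 -0.3946  0.2312] jawang 16.48 tilt [ 0.     0.001 -1.   ] F [-0.5 -0.2  0.4] w 0.085 j [-48.  12.  -6.  72.   0.  25.]
```

View pics/w1.png

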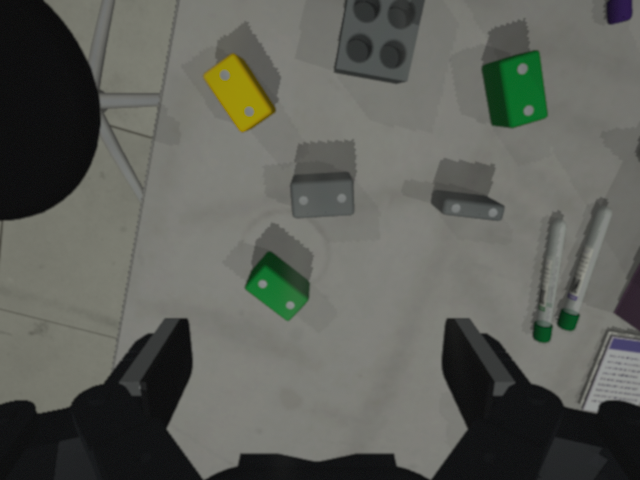

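```bash
python3 - <<'E'
from h import *
im=cv2.imread("pics/w1.png")
cv2.imwrite("pics/w1c.png",cv2.resize(im[155:230,275:375],None,fx=8,fy=8,interpolation=cv2.INTER_CUBIC))
c=np.load("w1.npy",allow_pickle=True).item()
g=im[:,:,1].astype(int)
np.set_printoptions(linewidth=250)
print(g[165:225:2,323]); print(g[200,285:361:2])
E
```

```text
[ 85  84  84  82  63  53  54  56  69  83  88  88  89  88  88  88  89  88  89  90  90  91  91  92  92  86 111 120 120 120]
[109 109 109  85  83  91  93 114 125 124 124 114  93  91  91  89  90  89  89  89  89  88  88  90  90  90 102 120 122 121 105  91  91  85  83 113 115 116]
```

View pics/w1c.png

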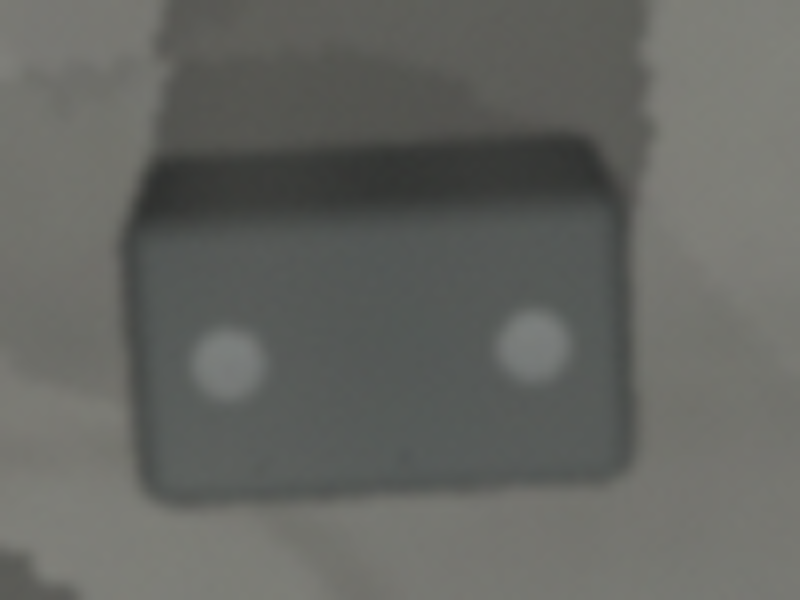

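```bash
cat >> h.py <<'E'
def face(c,pts,s,ox,oy,z,n=""):
    P=np.array([onz(c,(x+.5)/s-.5+ox,(y+.5)/s-.5+oy,z)[:2] for x,y in pts])
    L=[np.linalg.norm(P[i]-P[(i+1)%4]) for i in range(4)]
    d=(P[1]-P[0])+(P[2]-P[3]);e=(P[2]-P[1])+(P[3]-P[0])
    an=lambda d:np.degrees(np.arctan2(d[1],d[0])).round(2)
    print(n,P.mean(0).round(4),"sides mm",(np.array(L)*1e3).round(1),"ang12",an(d),"ang23",an(e));return P
E
python3 - <<'E'
from h import *
c=np.load("w1.npy",allow_pickle=True).item()
face(c,[(128,228),(622,203),(634,480),(142,506)],8,275,155,.04,"spacer")
A,B=[onz(c,(x+.5)/8-.5+275,(y+.5)/8-.5+155,.041) for x,y in[(229,365),(533,346)]]
print((A+B)/2,np.degrees(np.arctan2(*(B-A)[1::-1])))
E
```

```text
spacer [ 0.4402 -0.3893] sides mm [48.  27.7 49.  27.9] ang12 19.48 ang23 -70.67
[ 0.44011554 -0.38909752  0.041     ] 20.106773334477417
```

Emit:
drive_tool(increments=[[0.016, 0.036, 0, 0.0185, 1], [0, 0, -0.25, 0, 1], [0, 0, -0.25, 0, 1], [0, 0, -0.25, 0, 1], [0, 0, -0.25, 0, 1], [0, 0, -0.2, 0, 1], [0, 0, -0.15, 0, 1], [0, 0, -0.14, 0, 1], [0, 0, 0, 0, 1]])

```text
t: 2.3
position: [0.4354, -0.3898, 0.0046]
tcp_rot: [-0.003, 0.986, 0.168, -0.002]
wrist_force: [0.4, 0.7, 0.1]
gripper_width: 0.0858
```

```bash
python3 - <<'E'
from h import *
rep();c=robot.camera("wrist");cv2.imwrite("pics/w2.png",c["pixels"][:,:,::-1])
E
```

```text
t 2.3 pos [ 0.4354 -0.3898  0.0046] jawang 19.37 tilt [-0.005  0.005 -1.   ] F [0.4 0.7 0.1] w 0.0858 j [-48.  24. -20.  46.  -0.  22.]
```

View pics/w2.png

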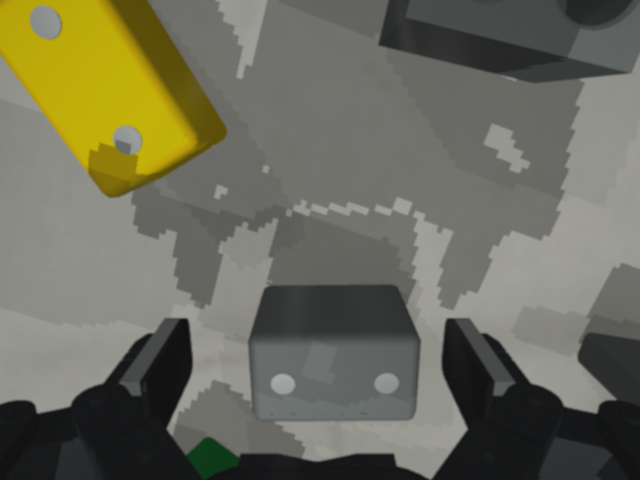

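The spacer sits between the open fingers at (333,380), about 5 mm right of the jaw centre. The arm is still lagging by about that much, so I let it settle before closing.

Emit:
drive_tool(increments=[[0, 0, 0, 0, 1], [0, 0, 0, 0, 1], [0, 0, 0, 0, 1]])

```text
t: 2.65
position: [0.4392, -0.3924, 0.0093]
tcp_rot: [0.001, 0.986, 0.169, 0.001]
wrist_force: [0.8, -0.8, -0.5]
gripper_width: 0.0851
```

Emit:
drive_tool(increments=[[0.006, 0.02, -0.02, 0, 1], [0, 0, 0, 0, 1], [0, 0, 0, 0, 1]])

```text
t: 2.95
position: [0.4392, -0.388, 0.0048]
tcp_rot: [-0.0, 0.985, 0.17, -0.0]
wrist_force: [0.4, 0.3, 0.5]
gripper_width: 0.0856
```

Within about 1 mm of the target. Closing now with a moderate squeeze.

Emit:
drive_tool(increments=[[0, 0, 0, 0, -0.5], [0, 0, 0, 0, -0.5], [0, 0, 0, 0, -0.5], [0, 0, 0, 0, -0.5], [0, 0, 0, 0, -0.5], [0, 0, 0, 0, -0.5]], squeeze=40)

```text
t: 3.55
position: [0.4395, -0.3885, 0.005]
tcp_rot: [0.0, 0.986, 0.17, 0.0]
wrist_force: [-0.4, -0.2, 0.5]
gripper_width: 0.0493
```

Emit:
drive_tool(increments=[[0, 0, 0.2, 0, -0.5], [0, 0, 0.25, 0, -0.5], [0, 0, 0.25, 0, -0.5], [0, 0, 0.2, 0, -0.5], [0.022, 0.24, 0, -0.0172, -0.5], [0.022, 0.24, 0, -0.0172, -0.5], [0.022, 0.24, 0, -0.0172, -0.5], [0.022, 0.24, 0, -0.0172, -0.5], [0.022, 0.24, 0, -0.0172, -0.5], [0.022, 0.24, 0, -0.0172, -0.5], [0.022, 0.24, 0, -0.0172, -0.5], [0.022, 0.24, 0, -0.0172, -0.5], [0.022, 0.24, 0, -0.0172, -0.5], [0.022, 0.24, 0, -0.0172, -0.5], [0, 0, 0, 0, -0.5], [0, 0, 0, 0, -0.5], [0, 0, 0, 0, -0.5], [0, 0, 0, 0, -0.5]])

```text
t: 5.35
position: [0.4722, -0.0293, 0.1397]
tcp_rot: [0.0, 0.995, -0.1, -0.0]
wrist_force: [-0.1, 0.5, -1.0]
gripper_width: 0.0493
```

```bash
python3 - <<'E'
from h import *
rep();c=robot.camera("wrist");cv2.imwrite("pics/w3.png",c["pixels"][:,:,::-1]);np.save("w3.npy",c,allow_pickle=True)
E
```

```text
t 5.35 pos [ 0.4722 -0.0293  0.1397] jawang -11.52 tilt [-0. -0. -1.] F [-0.1  0.5 -1. ] w 0.0493 j [-11.   4. -27.  59.  -0.  90.]
```

View pics/w3.png

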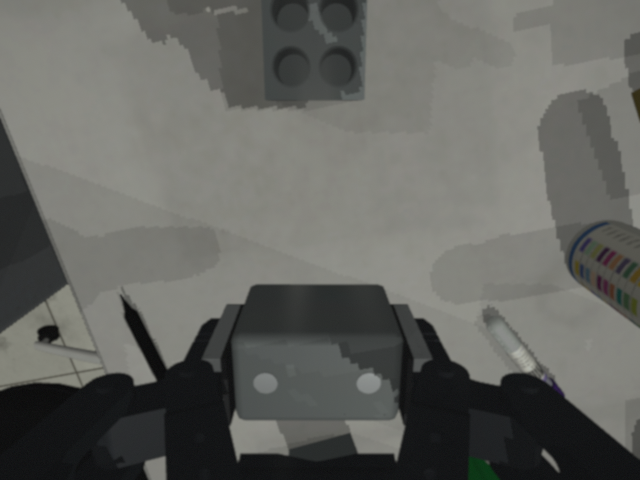

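The held spacer is at (318,355). The fixed block is ahead at the top, its near top edge around row 98 and columns 264–365, nearly square to the tool. I crop in to measure it.

```bash
python3 - <<'E'
import cv2
im=cv2.imread("pics/w3.png")
cv2.imwrite("pics/w3c.png",cv2.resize(im[0:110,250:380],None,fx=5,fy=5,interpolation=cv2.INTER_CUBIC))
cv2.imwrite("pics/w3d.png",cv2.resize(im[275:430,220:420],None,fx=4,fy=3.8,interpolation=cv2.INTER_CUBIC)[:600])
E
```

```text
(no output)
```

View pics/w3c.png

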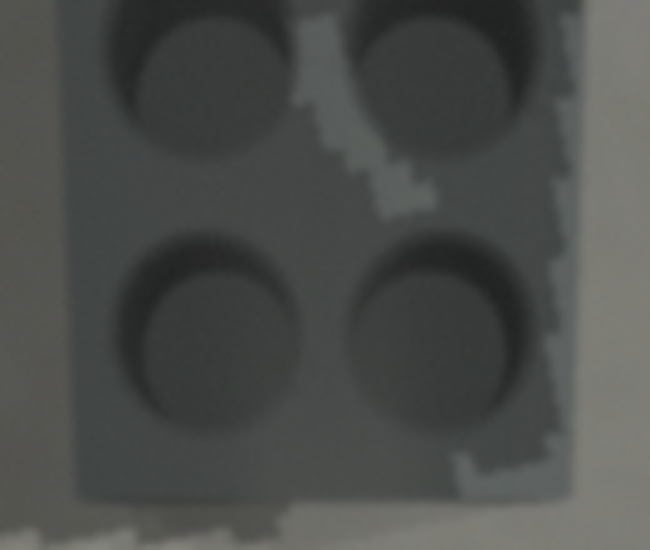

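View pics/w3d.png

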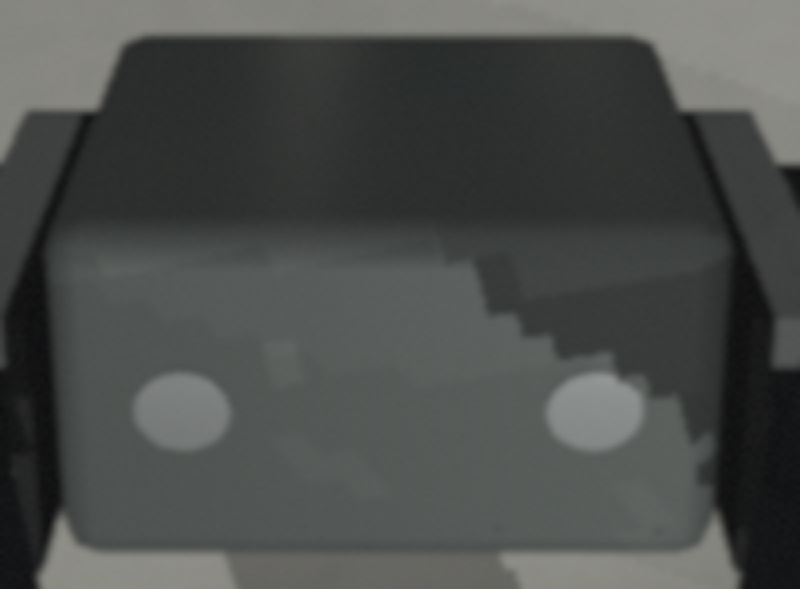

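```bash
python3 - <<'E'
from h import *
c=np.load("w3.npy",allow_pickle=True).item()
P=lambda x,y,z,sx,sy,ox,oy:onz(c,(x+.5)/sx-.5+ox,(y+.5)/sy-.5+oy,z)[:2]
L,R=P(77,500,.045,5,5,250,0),P(573,500,.045,5,5,250,0)
L2,R2=P(58,0,.045,5,5,250,0),P(585,0,.045,5,5,250,0)
an=lambda d:np.degrees(np.arctan2(d[1],d[0])).round(2)
print("near edge",L,R,(L+R)/2,"len",np.linalg.norm(R-L)*1e3,"x ang",an(R-L),"y ang L,R",an(L2-L),an(R2-R))
A,B=P(182,411,.1755,4,3.8,220,275),P(595,411,.1755,4,3.8,220,275)
print("spacer",(A+B)/2,"ang",an(B-A),np.linalg.norm(B-A)*1e3)
TL,TR=P(46,245,.1747,4,3.8,220,275),P(734,245,.1747,4,3.8,220,275)
BL,BR=P(65,550,.1747,4,3.8,220,275),P(715,550,.1747,4,3.8,220,275)
print((TL+TR+BL+BR)/4,np.linalg.norm(TL-BL))
a=np.radians(-11.5);x=np.array([np.cos(a),np.sin(a)]);y=np.array([-x[1],x[0]])
m=(L+R)/2;s=(A+B)/2
print("edge minus spacer in x,y row:",(m-s)@x,(m-s)@y)
E
```

```text
near edge [0.46110057 0.0523587 ] [0.51173225 0.04204252] [0.48641641 0.04720061] len 51.671958887891705 x ang -11.52 y ang L,R 78.7 78.94
spacer [ 0.47177375 -0.02971906] ang -11.55 29.72824006574656
[ 0.47191895 -0.02956653] 0.027169523615356107
edge minus spacer in x,y row: -0.000986607746348689 0.07829475920376237
```

The fixed block's near edge measures 51.7 mm long with its x axis at −11.5°, and the spacer angle agrees. Along the row the edge is 78 mm from the spacer centre, so the gap is about 63 mm. Sideways the offset is −1 mm. I lower the spacer and approach most of the way.

Emit:
drive_tool(increments=[[-0.006, 0, -0.2, 0, -0.5], [0, 0, -0.25, 0, -0.5], [0, 0, -0.2, 0, -0.5], [0, 0, -0.15, 0, -0.5], [0, 0, -0.08, 0, -0.5], [0, 0, 0, 0, -0.5], [0.0132, 0.065, 0, 0, -0.5], [0.0132, 0.065, 0, 0, -0.5], [0.0132, 0.065, 0, 0, -0.5], [0.0132, 0.065, 0, 0, -0.5], [0.0132, 0.065, 0, 0, -0.5], [0, 0, 0, 0, -0.5], [0, 0, 0, 0, -0.5], [0, 0, 0, 0, -0.5]])

```text
t: 6.8
position: [0.4811, 0.0204, 0.0078]
tcp_rot: [0.0, 0.995, -0.1, -0.0]
wrist_force: [0.3, -0.3, -1.4]
gripper_width: 0.0497
```

```bash
python3 - <<'E'
from h import *
rep();c=robot.camera("wrist");cv2.imwrite("pics/w4.png",c["pixels"][:,:,::-1]);np.save("w4.npy",c,allow_pickle=True)
E
```

```text
t 6.8 pos [0.4811 0.0204 0.0078] jawang -11.43 tilt [-0. -0. -1.] F [ 0.3 -0.3 -1.4] w 0.0497 j [ -5.  15. -34.  41.  -0.  96.]
```

View pics/w4.png

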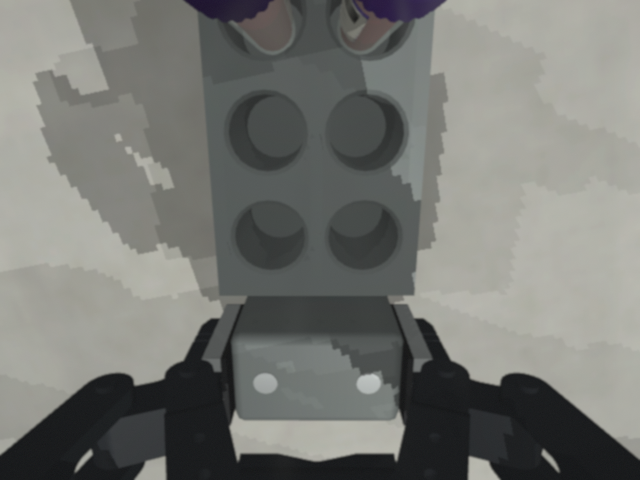

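The block's near edge spans columns 219–415, so its centre is at 317. The screws at 265 and 369 also centre on 317, so the spacer is centred and square with about 12 mm left. I advance gently and watch the force.

Emit:
drive_tool(increments=[[0.0044, 0.022, -0.005, 0, -0.5], [0.0044, 0.022, -0.005, 0, -0.5], [0.0044, 0.022, 0, 0, -0.5], [0, 0, 0, 0, -0.5], [0, 0, 0, 0, -0.5]])

```text
t: 7.35
position: [0.4833, 0.0305, 0.0063]
tcp_rot: [0.0, 0.995, -0.099, -0.0]
wrist_force: [-1.3, 0.5, -1.2]
gripper_width: 0.0496
```

Emit:
drive_tool(increments=[[0.0013, 0.0065, -0.005, 0, -0.5], [0.0013, 0.0065, 0, 0, -0.5], [0, 0, 0, 0, -0.5], [0, 0, 0, 0, -0.5]])

```text
t: 7.75
position: [0.4836, 0.0323, 0.0056]
tcp_rot: [0.0, 0.995, -0.1, 0.0]
wrist_force: [-0.6, -0.1, -0.3]
gripper_width: 0.0496
```

Emit:
drive_tool(increments=[[0.0013, 0.0065, 0, 0, -0.5], [0, 0, 0, 0, -0.5], [0, 0, 0, 0, -0.5]])

```text
t: 8.05
position: [0.4838, 0.0333, 0.0056]
tcp_rot: [-0.0, 0.995, -0.1, -0.0]
wrist_force: [-0.5, -0.4, -0.5]
gripper_width: 0.0495
```

Emit:
drive_tool(increments=[[0.0013, 0.0065, 0, 0, -0.5], [0, 0, 0, 0, -0.5], [0, 0, 0, 0, -0.5]])

```text
t: 8.35
position: [0.4839, 0.0337, 0.0056]
tcp_rot: [0.001, 0.995, -0.1, -0.0]
wrist_force: [-0.2, -4.0, 0.5]
gripper_width: 0.0495
```

Contact felt at −4 N along y. A small extra press while lowering the last 0.5 mm, then I release partway.

Emit:
drive_tool(increments=[[0.0006, 0.003, -0.004, 0, -0.5], [0, 0, 0, 0, -0.5], [0, 0, 0, 0, -0.5]])

```text
t: 8.65
position: [0.4839, 0.0337, 0.0051]
tcp_rot: [0.001, 0.995, -0.1, -0.0]
wrist_force: [-1.0, -5.5, 1.2]
gripper_width: 0.0492
```

Emit:
drive_tool(increments=[[0, 0, 0, 0, 0.5], [0, 0, 0, 0, 0.5], [0, 0, 0, 0, 0.5], [0, 0, 0, 0, 0.5]])

```text
t: 9.05
position: [0.4843, 0.035, 0.005]
tcp_rot: [-0.0, 0.995, -0.1, 0.0]
wrist_force: [-0.4, 0.4, -0.4]
gripper_width: 0.0639
```

```bash
python3 - <<'E'
from h import *
rep();c=robot.camera("wrist");cv2.imwrite("pics/w5.png",c["pixels"][:,:,::-1]);np.save("w5.npy",c,allow_pickle=True)
E
```

```text
t 9.05 pos [0.4843 0.035  0.005 ] jawang -11.42 tilt [ 0.     0.001 -1.   ] F [-0.4  0.4 -0.4] w 0.0639 j [ -4.  16. -33.  41.   0.  98.]
```

View pics/w5.png

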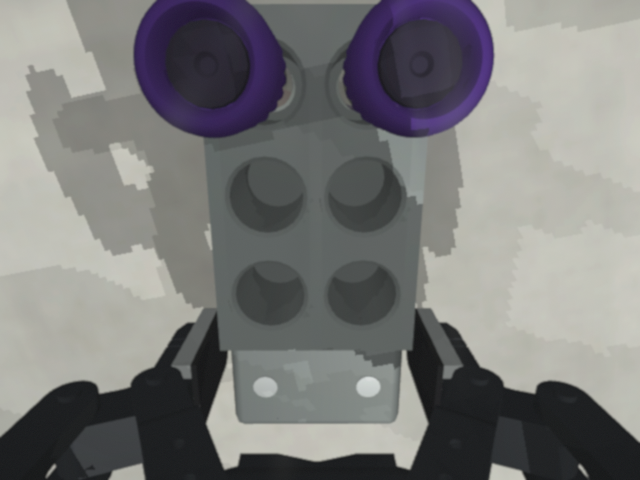

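The spacer stands flush and centred against the fixed block: screws at (265,387) and (369,387), block edge at row 350. I lift straight up and go over the loose block.

Emit:
drive_tool(increments=[[0, 0, 0.1, 0, 0.5], [0, 0, 0.25, 0, 0.5], [0, 0, 0.3, 0, 0.5], [0, 0, 0.3, 0, 1], [0, 0, 0.25, 0, 1], [-0.035, -0.237, 0, 0.0126, 1], [-0.035, -0.237, 0, 0.0126, 1], [-0.035, -0.237, 0, 0.0126, 1], [-0.035, -0.237, 0, 0.0126, 1], [-0.035, -0.237, 0, 0.0126, 1], [-0.035, -0.237, 0, 0.0126, 1], [-0.035, -0.237, 0, 0.0126, 1], [-0.035, -0.237, 0, 0.0126, 1], [0, 0, 0, 0, 1], [0, 0, 0, 0, 1], [0, 0, 0, 0, 1]])

```text
t: 10.7
position: [0.4419, -0.2487, 0.1847]
tcp_rot: [-0.001, 0.998, 0.059, -0.0]
wrist_force: [0.8, 0.2, -0.1]
gripper_width: 0.0854
```

```bash
python3 - <<'E'
from h import *
rep();c=robot.camera("wrist");im=c["pixels"][:,:,::-1];cv2.imwrite("pics/w6.png",im);np.save("w6.npy",c,allow_pickle=True)
E
```

```text
t 10.7 pos [ 0.4419 -0.2487  0.1847] jawang 6.73 tilt [-0.001  0.001 -1.   ] F [ 0.8  0.2 -0.1] w 0.0854 j [-37.   6. -20.  65.   0.  47.]
```

View pics/w6.png

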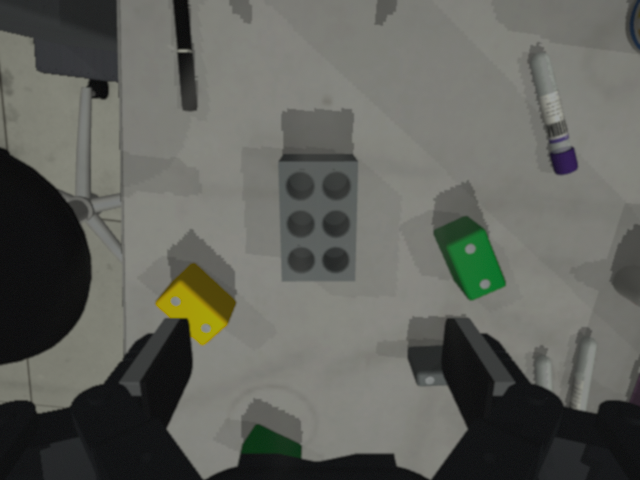

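```bash
python3 - <<'E'
from h import *
im=cv2.imread("pics/w6.png")
cv2.imwrite("pics/w6c.png",cv2.resize(im[150:290,270:370],None,fx=4,fy=4,interpolation=cv2.INTER_CUBIC))
E
```

```text
(no output)
```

View pics/w6c.png

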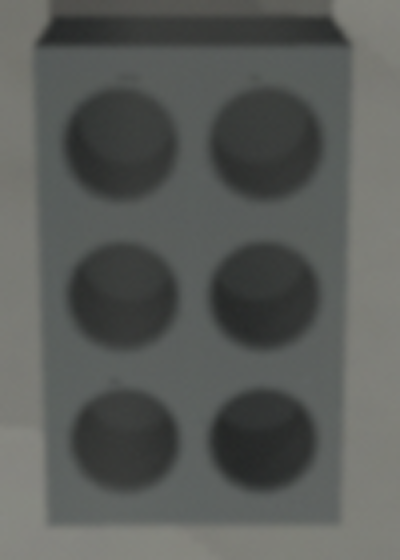

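```bash
python3 - <<'E'
from h import *
c=np.load("w6.npy",allow_pickle=True).item()
face(c,[(35,46),(351,46),(340,524),(47,524)],4,270,150,.045,"loose")
E
```

```text
loose [ 0.4424 -0.25  ] sides mm [51.1 83.6 51.6 83.6] ang12 6.73 ang23 -83.16
```

The loose block measures 51 × 84 mm, centred at (0.4424, −0.2500), with its x axis at 6.8°. All of that fits the description and the top view.

Emit:
drive_tool(increments=[[0.003, -0.009, -0.2, 0, 1], [0, 0, -0.25, 0, 1], [0, 0, -0.25, 0, 1], [0, 0, -0.2, 0, 1], [0, 0, -0.15, 0, 1], [0, 0, -0.12, 0, 1], [0, 0, 0, 0, 1], [0, 0, 0, 0, 1], [0, 0, 0, 0, 1]])

```text
t: 11.65
position: [0.4437, -0.2513, 0.0107]
tcp_rot: [0.001, 0.998, 0.059, 0.001]
wrist_force: [0.3, -0.9, -0.9]
gripper_width: 0.0854
```

Emit:
drive_tool(increments=[[0, 0, 0, 0, -0.5], [0, 0, 0, 0, -0.5], [0, 0, 0, 0, -0.5], [0, 0, 0, 0, -0.5], [0, 0, 0, 0, -0.5], [0, 0, 0, 0, -0.5]], squeeze=50)

```text
t: 12.25
position: [0.4432, -0.2516, 0.0105]
tcp_rot: [0.001, 0.998, 0.059, 0.001]
wrist_force: [-0.8, 0.8, 6.2]
gripper_width: 0.0513
```

Emit:
drive_tool(increments=[[0, 0, 0.15, 0, -0.5], [0, 0, 0.25, 0, -0.5], [0, 0, 0.25, 0, -0.5], [0, 0, 0.2, 0, -0.5], [0.0233, 0.21, 0, -0.0168, -0.5], [0.0233, 0.21, 0, -0.0168, -0.5], [0.0233, 0.21, 0, -0.0168, -0.5], [0.0233, 0.21, 0, -0.0168, -0.5], [0.0233, 0.21, 0, -0.0168, -0.5], [0.0233, 0.21, 0, -0.0168, -0.5], [0, 0, 0, 0, -0.5], [0, 0, 0, 0, -0.5], [0, 0, 0, 0, -0.5], [0, 0, 0, 0, -0.5]])

```text
t: 13.65
position: [0.4634, -0.0629, 0.1368]
tcp_rot: [0.0, 0.995, -0.1, -0.0]
wrist_force: [0.0, -0.8, -2.8]
gripper_width: 0.0513
```

```bash
python3 - <<'E'
from h import *
rep();c=robot.camera("wrist");im=c["pixels"][:,:,::-1];cv2.imwrite("pics/w7.png",im);np.save("w7.npy",c,allow_pickle=True)
E
```

```text
t 13.65 pos [ 0.4634 -0.0629  0.1368] jawang -11.51 tilt [-0. -0. -1.] F [ 0.  -0.8 -2.8] w 0.0513 j [-16.   4. -28.  58.  -0.  86.]
```

View pics/w7.png

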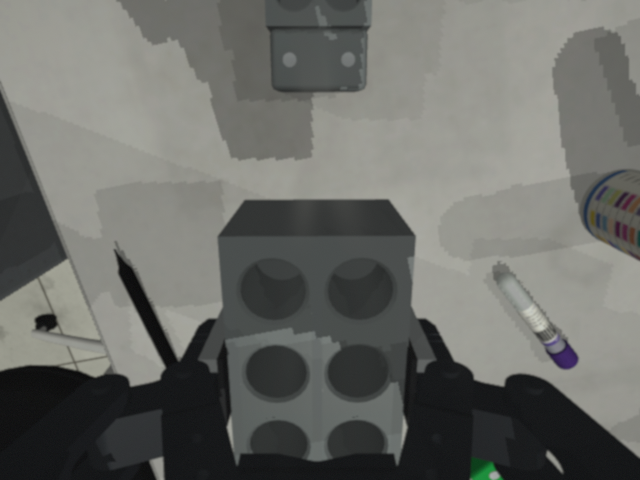

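The spacer stands against the fixed block, with screws at (290,59) and (348,59) and its near edge at row 91. The held block's front top edge is at row 236, columns 218–414. I compute the offsets.

```bash
python3 - <<'E'
from h import *
c=np.load("w7.npy",allow_pickle=True).item();s=robot.state()
im=cv2.imread("pics/w7.png")
cv2.imwrite("pics/w7c.png",cv2.resize(im[0:105,255:385],None,fx=5.5,fy=5.5,interpolation=cv2.INTER_CUBIC))
an=lambda d:np.degrees(np.arctan2(d[1],d[0])).round(2)
a=np.radians(-11.4);x=np.array([np.cos(a),np.sin(a)]);y=np.array([-x[1],x[0]])
A,B=onz(c,290,59.5,.041)[:2],onz(c,348,59,.041)[:2];m=(A+B)/2
zt=.1368-.0105+.045
L,R=onz(c,218,236,zt)[:2],onz(c,414,236,zt)[:2];f=(L+R)/2
F1,F2=onz(c,265,26.5,.045)[:2],onz(c,371,26.5,.045)[:2];fe=(F1+F2)/2
print("fixed edge mid",fe,np.linalg.norm(F1-F2)*1e3,an(F2-F1))
print("screws mid",m,an(B-A),"front edge mid",f,an(R-L),"len",np.linalg.norm(R-L)*1e3)
print("lateral,along edge->spacer centre mm",(m-f)@x*1e3,(m-f)@y*1e3,"gap",(m-f)@y*1e3-15)
print("lateral fixed edge - spacer",(fe-m)@x*1e3,(fe-m)@y*1e3,"front edge rel tcp",(f-s["position"][:2])@x*1e3,(f-s["position"][:2])@y*1e3)
E
```

```text
fixed edge mid [0.48609202 0.04667311] 52.00345899283915 -11.5
screws mid [0.48371484 0.03232195] -11.05 front edge mid [ 0.47153156 -0.02034089] -11.52 len 50.97538787306839
lateral,along edge->spacer centre mm 1.53372086811754 54.03198044258653 gap 39.03198044258653
lateral fixed edge - spacer -0.5063323657339154 14.537893565563465 front edge rel tcp -0.45632587773823396 43.32564091759909
```

View pics/w7c.png

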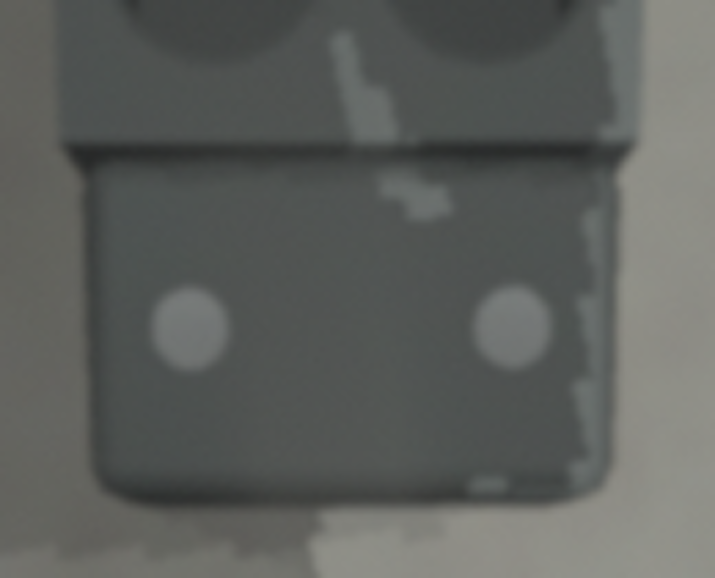

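The spacer is flush and square, with its centre 14.5 mm from the fixed edge and 0.5 mm off sideways. The held block needs +1.0 mm sideways to line up with the fixed block, and the gap is 39 mm. I lower it, then approach 30 mm.

Emit:
drive_tool(increments=[[0.0065, 0, -0.2, 0, -0.5], [0, 0, -0.25, 0, -0.5], [0, 0, -0.2, 0, -0.5], [0, 0, -0.12, 0, -0.5], [0, 0, -0.06, 0, -0.5], [0, 0, 0, 0, -0.5], [0.01, 0.049, 0, 0, -0.5], [0.01, 0.049, 0, 0, -0.5], [0.01, 0.049, 0, 0, -0.5], [0.01, 0.049, 0, 0, -0.5], [0, 0, 0, 0, -0.5], [0, 0, 0, 0, -0.5], [0, 0, 0, 0, -0.5]])

```text
t: 15.0
position: [0.4705, -0.0326, 0.0125]
tcp_rot: [0.0, 0.995, -0.1, 0.0]
wrist_force: [-0.6, -0.2, -3.1]
gripper_width: 0.0515
```

```bash
python3 - <<'E'
from h import *
rep();c=robot.camera("wrist");im=c["pixels"][:,:,::-1];cv2.imwrite("pics/w8.png",im);np.save("w8.npy",c,allow_pickle=True)
E
```

```text
t 15.0 pos [ 0.4705 -0.0326  0.0125] jawang -11.42 tilt [ 0. -0. -1.] F [-0.6 -0.2 -3.1] w 0.0515 j [-12.  14. -35.  42.  -0.  90.]
```

View pics/w8.png

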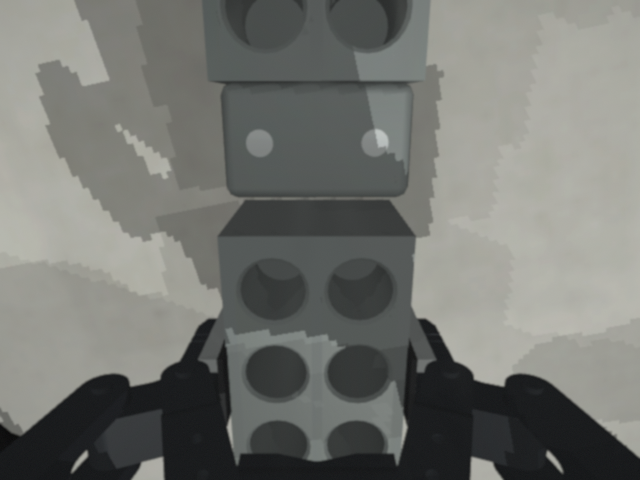

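The fixed edge (207–429), the screws (260, 375) and the held edge (218–414) are centred at columns 318, 317.5 and 316. That leaves about 0.5 mm sideways to correct and roughly 8 mm of gap. I close in.

Emit:
drive_tool(increments=[[0.006, 0.019, -0.005, 0, -0.5], [0.0055, 0.02, -0.003, 0, -0.5], [0, 0, 0, 0, -0.5], [0, 0, 0, 0, -0.5], [0, 0, 0, 0, -0.5]])

```text
t: 15.55
position: [0.4722, -0.0268, 0.0112]
tcp_rot: [0.0, 0.995, -0.1, -0.0]
wrist_force: [-0.6, 0.7, -4.2]
gripper_width: 0.0512
```

Emit:
drive_tool(increments=[[0.0013, 0.0065, 0, 0, -0.5], [0, 0, 0, 0, -0.5], [0, 0, 0, 0, -0.5]])

```text
t: 15.85
position: [0.4725, -0.0258, 0.0113]
tcp_rot: [0.0, 0.995, -0.1, 0.0]
wrist_force: [-0.0, -0.4, -3.2]
gripper_width: 0.0514
```

Emit:
drive_tool(increments=[[0.0013, 0.0065, 0, 0, -0.5], [0, 0, 0, 0, -0.5], [0, 0, 0, 0, -0.5]])

```text
t: 16.15
position: [0.4726, -0.0248, 0.0113]
tcp_rot: [0.0, 0.995, -0.1, -0.0]
wrist_force: [-0.0, -0.0, -2.7]
gripper_width: 0.0516
```

Emit:
drive_tool(increments=[[0.0008, 0.004, 0, 0, -0.5], [0, 0, 0, 0, -0.5], [0, 0, 0, 0, -0.5]])

```text
t: 16.45
position: [0.4727, -0.0246, 0.0113]
tcp_rot: [0.0, 0.995, -0.1, -0.0]
wrist_force: [0.2, -2.4, -2.6]
gripper_width: 0.0516
```

Emit:
drive_tool(increments=[[0.0008, 0.004, -0.002, 0, -0.5], [0, 0, 0, 0, -0.5], [0, 0, 0, 0, -0.5]])

```text
t: 16.75
position: [0.4727, -0.0246, 0.0111]
tcp_rot: [0.001, 0.995, -0.1, -0.0]
wrist_force: [-1.2, -4.6, -0.2]
gripper_width: 0.0513
```

Contact with the spacer. I set the block down the last 0.6 mm, release partway and look.

Emit:
drive_tool(increments=[[0.0002, 0.001, -0.003, 0, -0.5], [0, 0, 0, 0, -0.5], [0, 0, 0, 0, -0.5]])

```text
t: 17.05
position: [0.4728, -0.0246, 0.0108]
tcp_rot: [0.001, 0.995, -0.1, -0.0]
wrist_force: [-2.3, -5.3, -0.6]
gripper_width: 0.0517
```

Emit:
drive_tool(increments=[[0, 0, 0, 0, 0.5], [0, 0, 0, 0, 0.5], [0, 0, 0, 0, 0.5], [0, 0, 0, 0, 0.5]])

```text
t: 17.45
position: [0.4733, -0.0233, 0.0107]
tcp_rot: [-0.0, 0.995, -0.099, 0.0]
wrist_force: [-0.4, 0.4, -0.1]
gripper_width: 0.0643
```

```bash
python3 - <<'E'
from h import *
rep();c=robot.camera("wrist");im=c["pixels"][:,:,::-1];cv2.imwrite("pics/w9.png",im);np.save("w9.npy",c,allow_pickle=True)
E
```

```text
t 17.45 pos [ 0.4733 -0.0233  0.0107] jawang -11.42 tilt [ 0.001  0.    -1.   ] F [-0.4  0.4 -0.1] w 0.0643 j [-11.  14. -34.  41.   0.  91.]
```

View pics/w9.png

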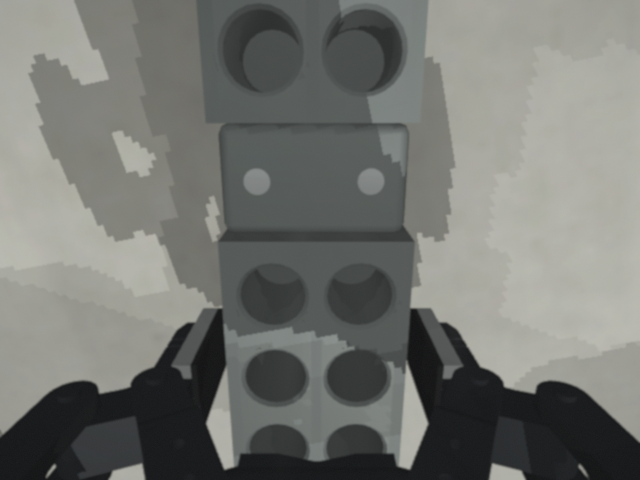

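The three parts read in line and touching; the fixed edge, screws and loose edge are centred near columns 313, 314 and 316. I lift clear for a proper measurement.

Emit:
drive_tool(increments=[[0, 0, 0.1, 0, 0.5], [0, 0, 0.25, 0, 0.5], [0, 0, 0.3, 0, 0.5], [0, 0, 0.3, 0, 1], [0, 0, 0.3, 0, 1], [-0.02, -0.1, 0.3, 0, 1], [-0.02, -0.1, 0, 0, 1], [0, 0, 0, 0, 1], [0, 0, 0, 0, 1], [0, 0, 0, 0, 1]])

```text
t: 18.5
position: [0.4659, -0.0528, 0.2415]
tcp_rot: [-0.0, 0.995, -0.099, -0.002]
wrist_force: [-0.6, -0.4, -0.2]
gripper_width: 0.0858
```

```bash
python3 - <<'E'
from h import *
rep();c=robot.camera("wrist");im=c["pixels"][:,:,::-1];cv2.imwrite("pics/w10.png",im);np.save("w10.npy",c,allow_pickle=True)
E
```

```text
t 18.5 pos [ 0.4659 -0.0528  0.2415] jawang -11.42 tilt [-0.003  0.001 -1.   ] F [-0.6 -0.4 -0.2] w 0.0858 j [-14.  -0. -19.  72.   0.  87.]
```

View pics/w10.png

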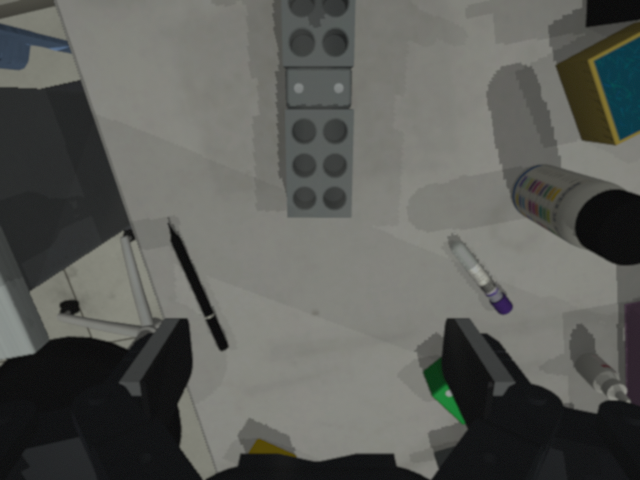

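```bash
python3 - <<'E'
from h import *
im=cv2.imread("pics/w10.png")
cv2.imwrite("pics/w10c.png",cv2.resize(im[50:225,260:380],None,fx=3.4,fy=3.4,interpolation=cv2.INTER_CUBIC))
cv2.imwrite("pics/w10d.png",cv2.resize(im[50:125,270:370],None,fx=8,fy=8,interpolation=cv2.INTER_CUBIC))
c=robot.camera("top");t=c["pixels"][:,:,::-1];cv2.imwrite("pics/top1.png",t)
cv2.imwrite("pics/top1c.png",cv2.resize(t[150:300,150:290],None,fx=4,fy=4,interpolation=cv2.INTER_CUBIC))
E
```

```text
(no output)
```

View pics/w10c.png

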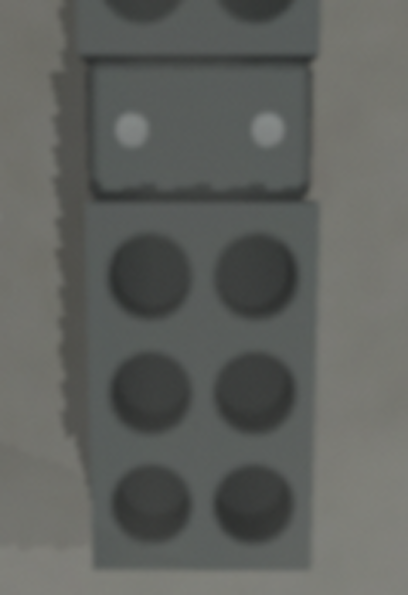

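View pics/w10d.png

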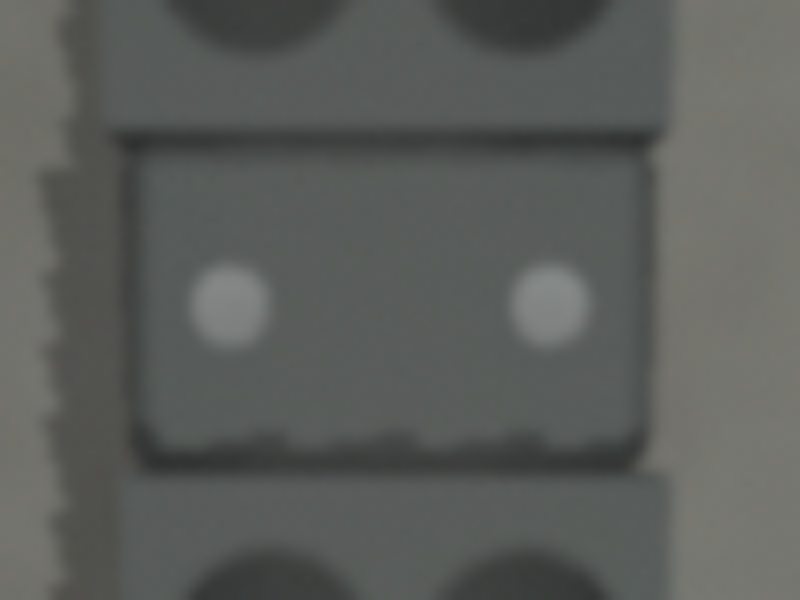

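View pics/top1c.png

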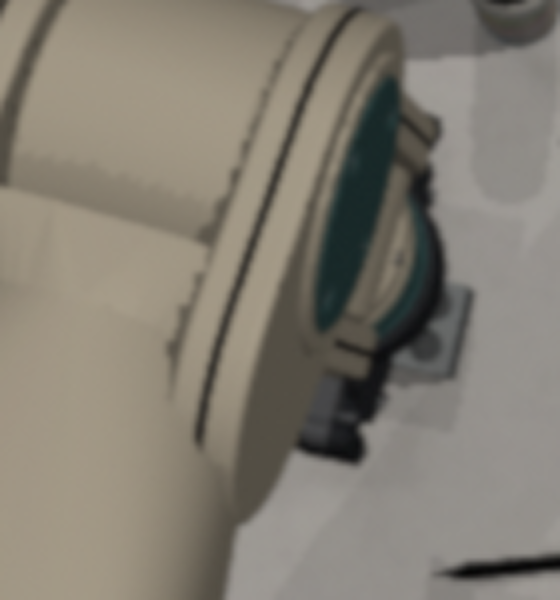

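```bash
cat > m.py <<'E'
from h import *
an=lambda d:np.degrees(np.arctan2(d[1],d[0])).round(2)
def chk(c,P,deg=None):
    f=[P(*p,.045) for p in FE];l=[P(*p,.045) for p in LF];b=[P(*p,.045) for p in LB];s=[P(*p,.041) for p in SC]
    a=np.radians(an(f[1]-f[0]) if deg is None else deg);x=np.array([np.cos(a),np.sin(a)]);y=np.array([-x[1],x[0]])
    fm=(f[0]+f[1])/2
    for n,q in(("spacer",s),("looseF",l),("looseB",b)):
        m=sum(q)/2-fm;print(n,"lat %.2f along %.2f mm"%(m@x*1e3,m@y*1e3),"ang",an(q[1]-q[0]),"len %.1f"%(np.linalg.norm(q[1]-q[0])*1e3))
    print("fixed ang",an(f[1]-f[0]),"len %.1f"%(np.linalg.norm(f[1]-f[0])*1e3),"loose y ang",an(sum(l)-sum(b)))
E
python3 - <<'E'
import m; from m import *
c=np.load("w10.npy",allow_pickle=True).item()
d=lambda x,y:((x+.5)/8-.5+270,(y+.5)/8-.5+50)
e=lambda x,y:((x+.5)/3.4-.5+260,(y+.5)/3.4-.5+50)
m.FE=[d(108,130),d(662,130)];m.LF=[d(122,475),d(668,475)];m.SC=[d(230,306),d(550,306)];m.LB=[e(94,569),e(311,569)]
P=lambda u,v,z:onz(c,u,v,z)[:2]
chk(c,P,-11.4)
E
```

```text
spacer lat 0.48 along -15.02 mm ang -11.42 len 29.9
looseF lat 0.95 along -30.09 mm ang -11.41 len 51.2
looseB lat 1.27 along -113.71 mm ang -11.38 len 51.6
fixed ang -11.42 len 50.5 loose y ang 78.82
```

The gaps come out as snug (15.0 and 30.1 mm), and both parts are square. The loose block reads about 1 mm off sideways, though the edge picking is rough, so I take a closer and settled look.

Emit:
drive_tool(increments=[[0.025, 0.12, -0.2, 0, 1], [0.025, 0.12, -0.2, 0, 1], [0.025, 0.12, -0.2, 0, 1], [0.025, 0.12, -0.2, 0, 1], [0, 0, 0, 0, 1], [0, 0, 0, 0, 1], [0, 0, 0, 0, 1], [0, 0, 0, 0, 1]])

```text
t: 19.4
position: [0.4833, 0.0179, 0.1246]
tcp_rot: [0.0, 0.995, -0.1, 0.002]
wrist_force: [-0.5, -0.8, 0.4]
gripper_width: 0.0854
```

```bash
python3 - <<'E'
from h import *
rep();c=robot.camera("wrist");im=c["pixels"][:,:,::-1];cv2.imwrite("pics/w11.png",im);np.save("w11.npy",c,allow_pickle=True)
print(onz(c,*proj(c,[.484,.033,.04]),.04),proj(c,[.484,.033,.04]))
E
```

```text
t 19.4 pos [0.4833 0.0179 0.1246] jawang -11.48 tilt [ 0.003 -0.    -1.   ] F [-0.5 -0.8  0.4] w 0.0854 j [ -6.   6. -27.  57.  -0.  96.]
[0.484 0.033 0.04 ] [312.30584336 221.16581261]
```

View pics/w11.png

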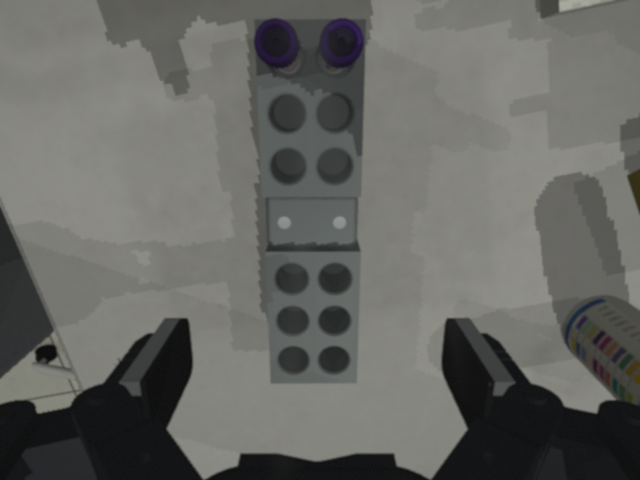

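```bash
python3 - <<'E'
import cv2
im=cv2.imread("pics/w11.png")
im=cv2.convertScaleAbs(im,alpha=1.8,beta=-30)
cv2.imwrite("pics/w11a.png",cv2.resize(im[140:290,250:375],None,fx=4,fy=4,interpolation=cv2.INTER_CUBIC))
cv2.imwrite("pics/w11b.png",cv2.resize(im[250:395,250:375],None,fx=4,fy=4,interpolation=cv2.INTER_CUBIC))
E
```

```text
(no output)
```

View pics/w11a.png

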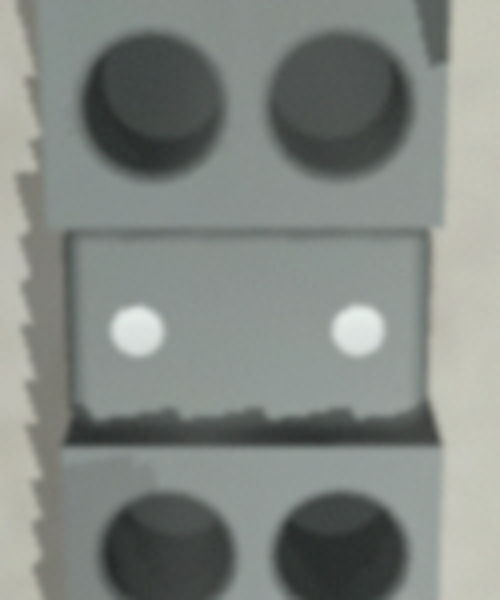

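View pics/w11b.png

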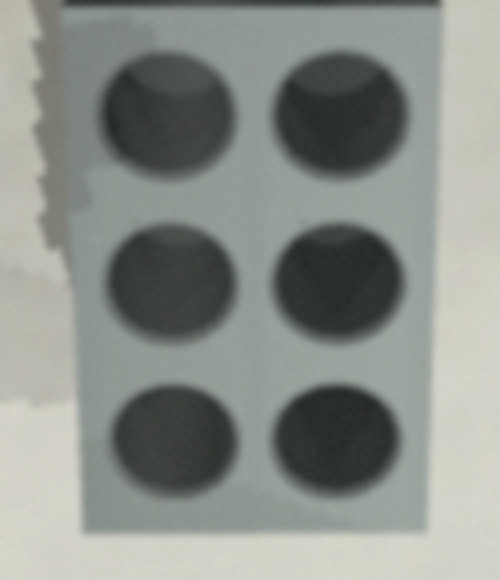

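```bash
python3 - <<'E'
import m; from m import *
c=np.load("w11.npy",allow_pickle=True).item()
d=lambda x,y:((x+.5)/4-.5+250,(y+.5)/4-.5+140)
e=lambda x,y:((x+.5)/4-.5+250,(y+.5)/4-.5+250)
m.FE=[d(47,227),d(443,227)];m.LF=[d(62,445),d(441,445)];m.SC=[d(138,331),d(358,331)];m.LB=[e(83,533),e(427,533)]
P=lambda u,v,z:onz(c,u,v,z)[:2]
chk(c,P,-11.4)
a=np.radians(-11.4);x=np.array([np.cos(a),np.sin(a)])
m0=(P(*m.FE[0],.045)+P(*m.FE[1],.045))/2
for n,q in(("fixed holes",[d(153,106),d(341,106)]),("L1",[e(168,116),e(341,116)]),("L2",[e(171,283),e(340,283)]),("L3",[e(175,441),e(337,441)])):
    h=[P(*p,.045) for p in q];print(n,"lat %.2f"%(((h[0]+h[1])/2-m0)@x*1e3),"sp %.1f"%(np.linalg.norm(h[1]-h[0])*1e3))
E
```

```text
spacer lat 0.28 along -15.14 mm ang -11.54 len 29.7
looseF lat 0.72 along -30.06 mm ang -11.56 len 51.4
looseB lat 0.89 along -113.99 mm ang -11.65 len 51.7
fixed ang -11.53 len 51.6 loose y ang 78.71
fixed holes lat 0.33 sp 24.0
L1 lat 1.05 sp 23.9
L2 lat 1.10 sp 24.2
L3 lat 1.08 sp 23.9
```

From the edges and hole centres, the loose block is 0.7–0.9 mm off the row line and about 0.1° off square. The spacer is 0.3 mm off centre, and both joints are closed. That's fine, so I take one last scene check before handing in.

```bash
python3 - <<'E'
from h import *
c=robot.camera("scene");im=c["pixels"][:,:,::-1]
cv2.imwrite("pics/s1.png",im)
E
```

```text
(no output)
```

View pics/s1.png

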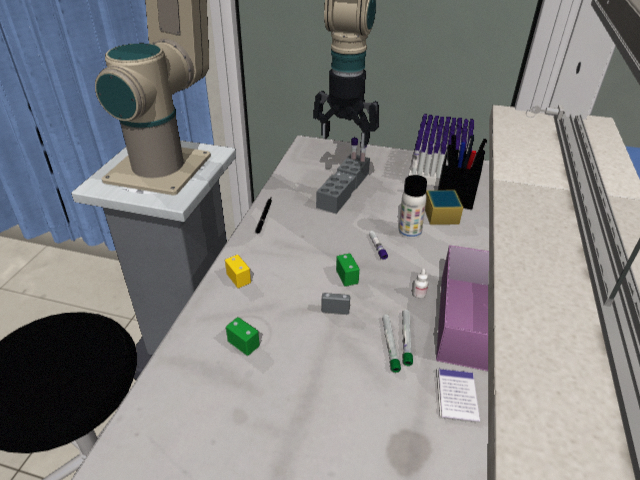

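The row stands assembled around (343,183), the gripper is clear above it, and the narrow spacer (336,303) and the green and yellow blocks have not moved.

```bash
python3 -c "
from plant import robot
print(robot.sign_off())"
```

```text
the job is handed in; nothing more can be done
None
```

The job is done and handed in at about 19.5 s of the 64 s allowed. I stood the wide spacer against the bare end of the fixed block. I then laid the loose block against its other side and left the spacer in the gap.

- **Placing forces:** each part was pushed until contact was felt; the highest wrist force in the readings was about 6 N.
- **Spacer:** the last wrist-camera check put its centre 15.1 mm from the fixed block's face, so it sits flush. It was about 0.3 mm off centre and square.
- **Loose block:** its near face was 30.1 mm from the fixed block, so it touches the spacer. It was about 0.1° off square and 0.7–0.9 mm off the row line. An earlier, less settled view gave 0.95–1.3 mm, and I left it because that is within the 2 mm camera calibration.
- **Everything else:** the last scene picture showed the gripper clear of the row, and the narrow spacer and the green and yellow blocks where they were.
- **Not checked:** I couldn't use the top camera for a final look because the arm blocked most of its view of the row.

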